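Press a tile down and feed it under the drag springs of a stencilling jig

ROBOT

A 6-joint arm with a two-finger parallel gripper is mounted at the origin on a cart in front of the work surface, level with it; the furniture and walls round the work are solid. World frame = base frame: x ahead of the robot, y to its left, z up, the work surface at z = 0. Lengths are in m, angles in rad, forces in N, time in s.
With the tool pointing down it reaches from about 0.325 to 0.775 m from the base axis. Payload 5.5 kg.
Tool frame: the origin (TCP) lies midway between the tips of the shut fingers; the grasp point (between the pads) lies 19 mm behind it (env.tcp_to_grasp is the distance from the TCP to the grasp point, in m); z points along the fingers, y is the line along which they close (so a half turn about z gives the same grasp; the last joint's range is limited). The gripper opens to 85 mm and grips with 20 to 120 N. Pads are 22 mm wide; open, the fingers measure 114 mm over their backs; the gripper's body (76 mm by 85 mm) begins 54 mm behind the grasp point. The pads swing forward as they close: fully open they stand 13 mm farther back than shut.
Start: joints at [-1.2, 0.091, 1.231, -0, 1.82, -0.057], TCP at [0.249, -0.546, 0.231] pointing down, gripper open.
Joint ranges: [-2.87, 2.87], [-0.86, 2.18], [0.17, 2.46], [-1.51, 4.65], [0.06, 2.69], [-2.65, 2.65]. Speed limits (rad/s): [2.57, 2.57, 3.01, 3.14, 3.14, 3.14].

INTERFACE

Orientations are given as a unit quaternion [w, x, y, z].
In Python, from bench import env, camera, camera_params gives the robot as it stands. The module is installed in compiled form; this text tells all that it offers.
- The arm moves only by the tool move_arm, never from a script. Its argument "commands" is a list of rows, each a list of 7 numbers: the opening, from 0 (shut) to 1 (fully open), then the shift along the tool's x, y, z each as a share of 0.3 m, from -1 to 1, then the turn, a rotation vector about the tool's x, y, z each as a share of 90 degrees, from -1 to 1. A call has 1 to 5 rows; each row shifts and turns the commanded pose from where the row before left it, along the tool's axes as they then stand; what a row does not reach is not made up. A row lasts 1/12 s, in which the tool goes at most 41.7 mm and 7.16 degrees, less where a joint would pass 70% of its speed; a pose out of reach is approached as far as the arm can. A call with a number of a shift or a turn outside -1 to 1 is refused whole. A call with a gripper value outside its range is refused whole. The fingers move at their own pace and stop on an object; "force" is the grip in N (left out, the last holds). Time passes only in rows, so rows that do not move let the fingers close. It gives the time, the measured TCP pose, the force, the opening and the grip force at its end, in the units of the state.
- env.observe(): the state, without advancing time (a new reading comes with each control period).
- camera(name): name is "side" or "top" or "wrist"; returns (picture, depth): 400x640x3 uint8, blue, green, red; 400x640 float32, m along the optical axis (not along the pixel's ray), 0 where there is no reading.
- camera_params(name): a dict with "mtx" (3x3 intrinsics, pixels), "origin" and "attitude" of the camera in the world. Camera axes: x right, y down, z forward; pixel columns grow to the right and rows downward; lengths in m; the calibration is good to about 2 mm. A picture is of the moment at which its call begins: read the wrist's pose just before it. camera_params takes no time and is no camera call; for the wrist camera it gives the pose at the moment of the call.
- env.close_job(): hands the job in; it is judged then, once.
The state is a dict: "time_s": time; "joints": joint angles; "qvel": joint speeds; "joint_torque": joint torques, N m; "ee_pos": TCP position; "tcp_rot": TCP orientation; "force": force on the tool from outside, world axes, zero at the start; "torque": the same for the moment, N m; "finger_gap": opening from 0.0 (shut) to 1.0 (fully open); "grasp_force": force on a finger pad.
Only numpy, scipy, OpenCV 4.12 (cv2) and the standard library are available. Lean on these libraries where they do the work, as an engineer would, in place of code of your own. Each camera call takes 0.05 s, during which the arm holds its last target. There are 200 camera calls.

TASK

Load the tile into the stencilling jig: with your fingertips press down hard on the orange finger pad of the sprung tile carriage, and keep it pressed while you push the carriage along the rails, so that the tile slides under the blue bridge and its spring leaves, until the carriage is fully home against the end stop; then let go and move clear. Only press and push, do not pick the tile up out of its nest, and leave the things around the jig where they are.

Things in the scene. Friction and masses are not known exactly. Their poses are not given: they have to be found in the camera images.
- jig: stencilling jig fixed to the bench: plywood base 440 x 270 x 12 mm (x from -240 to 200 mm); origin on the bench top. Its x axis is the feed direction (roughly to the robot's left), z up. Steel guide rails along x at y = +-113 mm, 28 mm high. Steel end stop 34 mm high at x = 168 mm, which the platen's front edge meets
- bridge (a point): middle of the underside of the blue bridge bar across the track: 42 mm along x in the jig's frame, 37 mm above the bench; the bar is 14 mm wide along x, its top at 51 mm, cap nuts on its end posts (y = +-127 mm) at 56 mm. The unpressed tile stands 4 mm too high and strikes the bar; fully pressed it clears it by 4 mm
- leaf_tips (a point): midway between the lower ends of the two spring-steel leaves (34 mm wide, at y = +-50 mm) that slope down from the bridge in the feed direction: at x = 87 mm in the jig's frame, 29 mm above the bench. The tile lifts them as it passes, and each presses on it with about 2 to 3 N
- tile: stencilled tile 200 x 200 x 9 mm, 0.66 kg, loose in the carriage's nest; origin at the centre of its underside, x axis in the feed direction, z up. At the start its centre is at x = -85 mm, y = 0 in the jig's frame, its top 41 mm above the bench (33 mm when fully pressed)
- nest (a point): centre of the seat of the nest in the aluminium platen (213 x 213 mm; rim 4 mm high and 5 mm wide round the tile, 1.5 mm play each side), where the tile's underside rests; axes as the jig's. Platen and tile travel with the carriage
- carriage (a joint): travel of the carriage along the jig's x axis in m: 0 at the start, 0.145 fully home against the end stop; stays where it is left (about 1 N friction; the leaves add some 5 N of drag)
- platen (a joint): how far the sprung platen is pressed down in m: 0 up, 0.008 fully down at a hard stop. It takes about 3 N to start, 9 N at 4 mm, 15 N fully down; released, it springs up until the tile meets the underside of the bridge bar, if under it
- pad_block: bystander: brown dabbing block 50 x 90 x 39 mm, origin under its centre
- paint_pot: bystander: paint pot with blue cap, 64 mm across, 70 mm high, origin under its centre
- marker: bystander: white marker pen with a black cap, 17 x 135 x 16 mm, origin under its centre
- tape_roll: bystander: roll of masking tape lying flat, 98 mm across, 25 mm high, origin under its centre
- finger_pad (a point): centre of the top of the flat orange finger pad at the rear of the platen: 42 mm along x, 52 mm along y; 129 mm behind the nest's centre (x = -214 mm in the jig's frame at the start), 33 mm above the bench up, 25 mm pressed. At its front, 21.5 mm from this point, an orange ledge rises 13 mm above the pad: the fingers push forward against it. It moves with the platen

How it is judged:
On the way, in this order (a step that is already met when the one before it is completed fails the run):
1. the fingers press the carriage's platen down more than 3.5 mm before it is pushed under the bridge (value of joint platen above 0.0035 m and value of joint carriage below 0.03 m and (contact force between the fingers and jig above 3 N or contact force between the fingers and tile above 3 N)), for 0.1 s.
2. still pressed down by the fingers, the tile is part-way under the drag springs (carriage past 80 mm) (value of joint platen above 0.0035 m and value of joint carriage above 0.08 m and (contact force between the fingers and jig above 3 N or contact force between the fingers and tile above 3 N)), for 0.1 s.
At the end, for the whole second after the job is handed in: the carriage is within 4 mm of its end stop (travel over 141 mm), the tile lies flat in its nest (within 5 mm of its centre, not more than 2 mm off the seat), still held down under the bridge (platen more than 2 mm down) and at rest (value of joint carriage above 0.141 m and value of joint platen above 0.002 m and z of tile in the frame of nest below 0.002 m and horizontal distance between tile and nest below 0.005 m and linear speed of tile below 0.01 m/s); the robot touches nothing.
It fails at once if the tile is lifted out of its nest (more than 8 mm above the seat) (z of tile in the frame of nest above 0.008 m).
It fails at once if a bystander is moved more than 20 mm (distance of any of pad_block, paint_pot, marker, tape_roll from where it was at the start of the episode above 0.02 m).
It also fails if it takes over 35 s, if anything falls off the work surface, if the arm or the gripper's body presses on something with over 40 N, if the wrist force passes 120 N, or if a joint passes its speed limit or range.

## Working session

There is one attempt and no reset: what is moved stays moved. The work goes in short steps, Python scripts to look and compute and a tool call to move; the robot and the scene stay as the last step left them, time stands still between calls to the robot, and variables do not carry over. Pictures are saved under pics/ and viewed, at most 10 in all, crops included, and the job is handed in when it is done.

Besides the shell and the picture viewer there is one more tool, called after "Request:" as name(argument=value, ...) on one line, values as JSON. move_arm: Moves the arm, as the interface text tells. Shift numbers are shares of 0.3 m and turn numbers shares of 90 degrees, none past 1 either way. Its arguments: {"type":"object","properties":{"commands":{"type":"array"},"force":{"type":"number"}},"required":["commands"]}

```bash
mkdir -p pics; cat > h.py <<'E'
import numpy as np, cv2
from bench import env, camera, camera_params
from scipy.spatial.transform import Rotation as R
def rotm(a):
    a=np.array(a,float)
    return a if a.shape==(3,3) else R.from_quat(a,scalar_first=True).as_matrix()
def px2w(p,u,v,d):
    K=np.array(p["mtx"]); c=np.linalg.solve(K,[u,v,1])*d
    return rotm(p["attitude"])@c+np.array(p["origin"])
def ray_z(p,u,v,z):
    K=np.array(p["mtx"]); r=rotm(p["attitude"])@np.linalg.solve(K,[u,v,1]); o=np.array(p["origin"])
    return o+r*(z-o[2])/r[2]
E
python3 - <<'E'
from h import *
s=env.observe(); print(s)
for n in("top","side"):
    p=camera_params(n); print(n,p)
    im,d=camera(n); cv2.imwrite(f"pics/{n}.png",im); np.save(n+".npy",d)
E
```

```text
{'time_s': 0.0, 'joints': array([-1.19971564e+00,  9.18486173e-02,  1.23187602e+00,  2.07551552e-05,
        1.81978899e+00, -5.66839178e-02]), 'qvel': array([ 1.09401560e-03,  1.17491502e-03,  6.36359376e-04,  1.02073529e-03,
        6.69511868e-05, -1.27156798e-03]), 'joint_torque': array([-6.39669361e-04, -4.58727407e+01, -4.18023777e+01,  8.73416343e-05,
        1.17537464e-02,  2.54660421e-05]), 'ee_pos': array([ 0.24881569, -0.54567296,  0.23016257]), 'tcp_rot': array([-9.50216281e-04,  9.77213250e-01,  2.12257723e-01, -1.40429559e-04]), 'force': array([-0.77437537,  0.42583953,  0.28539492]), 'torque': array([-0.01763433, -0.04422944, -0.04209412]), 'grasp_force': 0.0, 'finger_gap': 1.003097088505168}
top {'mtx': array([[495.12051578,   0.        , 325.79900112],
       [  0.        , 495.12051578, 196.5374819 ],
       [  0.        ,   0.        ,   1.        ]]), 'origin': array([ 0.20356237, -0.04010244,  1.59387586]), 'attitude': array([ 0.07025666, -0.69725862,  0.71038606, -0.0651618 ])}
side {'mtx': array([[423.4476086 ,   0.        , 322.17878616],
       [  0.        , 423.4476086 , 198.25874909],
       [  0.        ,   0.        ,   1.        ]]), 'origin': array([-0.10988967,  0.92695435,  0.96893115]), 'attitude': array([ 0.11366403, -0.26094668,  0.86353249, -0.4162919 ])}
```

View pics/top.png

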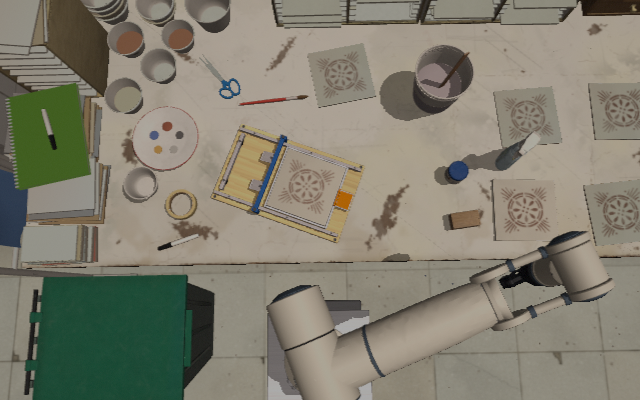

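View pics/side.png

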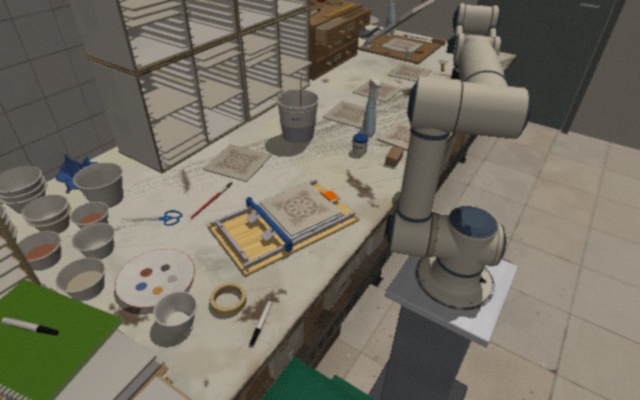

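The top picture shows the jig near (290,182), the orange pad at (343,200), and the blue bridge from (283,138) to (258,212). The bystanders (block, pot, marker and tape) are all well away. I'll enlarge the jig next.

```bash
python3 - <<'E'
from h import *
im=cv2.imread("pics/top.png")[115:250,200:380]
cv2.imwrite("pics/crop.png",cv2.resize(im,None,fx=4.4,fy=4.4,interpolation=cv2.INTER_CUBIC))
E
```

```text
(no output)
```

View pics/crop.png

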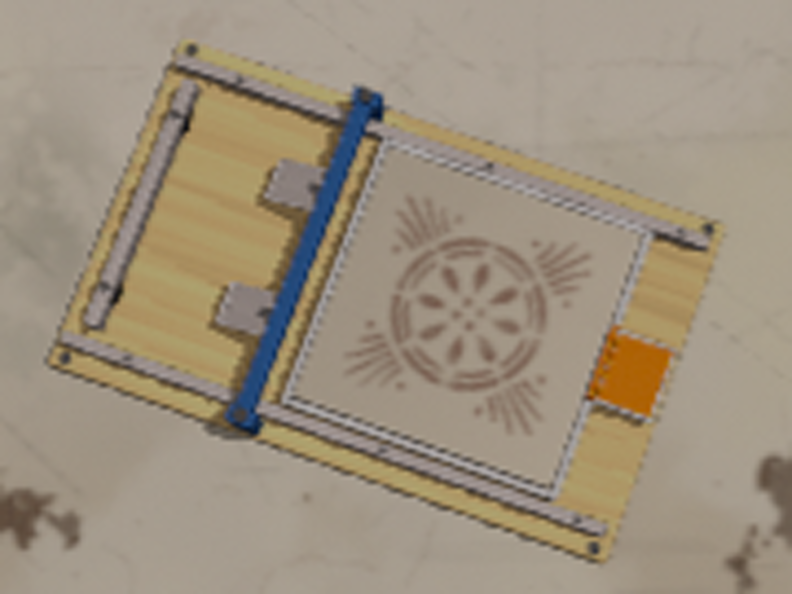

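The crop shows the base corners at (178,42), (722,222), (605,562) and (48,362). The tile and rim corners are near (385,140), (648,235), (553,493) and (288,402), and the pad is centred near (638,373).

```bash
cat > fit.py <<'E'
from h import *
p=camera_params("top")
def w(u,v,z): return ray_z(p,(u+.5)/4.4+200-.5,(v+.5)/4.4+115-.5,z)
obs=[(178,42,.012,.2,-.135),(722,222,.012,-.24,-.135),(605,562,.012,-.24,.135),(48,362,.012,.2,.135),
(366,97,.056,.042,-.127),(240,415,.056,.042,.127)]
W=np.array([w(*o[:3])[:2] for o in obs]); J=np.array([o[3:] for o in obs])
Wc=W-W.mean(0);Jc=J-J.mean(0)
a=np.arctan2((Jc[:,0]*Wc[:,1]-Jc[:,1]*Wc[:,0]).sum(),(Jc*Wc).sum())
Rm=np.array([[np.cos(a),-np.sin(a)],[np.sin(a),np.cos(a)]]); t=W.mean(0)-Rm@J.mean(0)
E
python3 - <<'E'
from fit import *
print("yaw",np.degrees(a),"org",t); print(((J@Rm.T+t-W)*1000).round(1))
for n,q in dict(pad=(-.214,0),home=(-.069,0),ledge=(-.1925,0)).items(): print(n,Rm@q+t)
print("pad seen in jig", (w(638,373,.036)[:2]-t)@Rm)
d=np.load("top.npy")
for u,v in((347,201),(345,199),(337,197)): x=px2w(p,u,v,d[v,u]); print(x,(x[:2]-t)@Rm)
s=env.observe(); r=R.from_quat(s["tcp_rot"],scalar_first=True).as_matrix(); print(r.round(3))
E
```

```text
yaw 69.48791785100315 org [0.57068701 0.11144814]
[[ 3.4 -0.3]
 [-0.9 -2.5]
 [-0.9 -1.1]
 [-2.7  1.6]
 [ 1.6  2. ]
 [-0.5  0.4]]
pad [ 0.49570036 -0.0889839 ]
home [0.54650907 0.04682286]
ledge [ 0.50323407 -0.06884703]
pad seen in jig [-0.21642901 -0.00093517]
[ 0.48980432 -0.09897673  0.03883641] [-0.22542527  0.00202069]
[ 0.49704146 -0.09286907  0.03556276] [-0.21716892 -0.00261745]
[ 0.50352795 -0.0673578   0.03833282] [-0.1910022   0.00024659]
[[ 0.91   0.415 -0.001]
 [ 0.415 -0.91   0.002]
 [ 0.    -0.002 -1.   ]]
```

Request:
move_arm(commands=[[0,0,0,0,0,0,-0.0714],[0,0,0,0,0,0,-0.0714],[0,0,0,0,0,0,-0.0714],[0,0,0,0,0,0,-0.0714],[0,0,0,0,0,0,-0.0714]])

```text
time_s: 0.52
ee_pos: [0.2489, -0.5458, 0.2306]
tcp_rot: [-0.001, 0.879, 0.477, 0.0]
force: [-0.1, 0.7, 0.2]
finger_gap: 0.297
grasp_force: 0.0
```

Request:
move_arm(commands=[[0,0,0,0,0,0,-0.0714],[0,0,0,0,0,0,-0.0714],[0,0,0,0,0,0,0]])

```text
time_s: 0.77
ee_pos: [0.2488, -0.5458, 0.2306]
tcp_rot: [-0.001, 0.821, 0.572, 0.0]
force: [0.2, 0.1, 1.1]
finger_gap: -0.002
grasp_force: 0.0
```

```bash
cat > rel.py <<'E'
from fit import *
s=env.observe(); r=R.from_quat(s["tcp_rot"],scalar_first=True).as_matrix()
print(s["time_s"],"jig TCP",((s["ee_pos"][:2]-t)@Rm).round(4),"z",s["ee_pos"][2].round(4),"gap",s["finger_gap"])
print("yaw",np.degrees(np.arctan2(r[1,0],r[0,0])).round(2),"tilt",r[:,2].round(3),"F",s["force"].round(1))
g=np.r_[Rm@[-.216,0]+t,.06]; print("to above pad, tool shares",(r.T@(g-s["ee_pos"])/.3).round(3))
E
python3 rel.py
```

```text
0.7667 jig TCP [-0.7283  0.0712] z 0.2306 gap -0.0017892107206297291
yaw 69.72 tilt [-0.     0.001 -1.   ] F [0.2 0.1 1.1]
to above pad, tool shares [1.706 0.244 0.57 ]
```

Request:
move_arm(commands=[[0,0.1137,0.0163,0,0,0,0],[0,0.1137,0.0163,0,0,0,0],[0,0.1137,0.0163,0,0,0,0],[0,0.1137,0.0163,0,0,0,0],[0,0.1137,0.0163,0,0,0,0]])

```text
time_s: 1.18
ee_pos: [0.3319, -0.3933, 0.2309]
tcp_rot: [-0.0, 0.823, 0.568, 0.0]
force: [0.2, -0.2, 0.3]
finger_gap: 0.001
grasp_force: 0.0
```

Request:
move_arm(commands=[[0,0.1137,0.0163,0,0,0,0],[0,0.1137,0.0163,0,0,0,0],[0,0.1137,0.0163,0,0,0,0],[0,0.1137,0.0163,0,0,0,0],[0,0.1137,0.0163,0,0,0,0]])

```text
time_s: 1.6
ee_pos: [0.4146, -0.242, 0.2311]
tcp_rot: [-0.0, 0.823, 0.568, 0.0]
force: [0.6, 0.1, -0.1]
finger_gap: -0.001
grasp_force: 0.0
```

Request:
move_arm(commands=[[0,0.1137,0.0163,0,0,0,0],[0,0.1137,0.0163,0,0,0,0],[0,0.1137,0.0163,0,0,0,0],[0,0.1137,0.0163,0,0,0,0],[0,0.1137,0.0163,0,0,0,0]])

```text
time_s: 2.02
ee_pos: [0.4973, -0.0907, 0.2311]
tcp_rot: [-0.0, 0.823, 0.568, -0.0]
force: [-0.5, -0.3, 0.3]
finger_gap: -0.002
grasp_force: 0.0
```

Request:
move_arm(commands=[[0,0,0,0.1,0,0,0],[0,0,0,0.1,0,0,0],[0,0,0,0.1,0,0,0],[0,0,0,0.1,0,0,0],[0,0,0,0,0,0,0]])

```text
time_s: 2.43
ee_pos: [0.4933, -0.0913, 0.1038]
tcp_rot: [-0.005, 0.823, 0.569, -0.004]
force: [-0.8, 0.2, -2.2]
finger_gap: -0.002
grasp_force: 0.0
```

```bash
python3 rel.py; python3 - <<'E'
from h import *
im,d=camera("wrist"); cv2.imwrite("pics/wrist.png",im)
E
```

```text
2.4333 jig TCP [-0.217   0.0014] z 0.1038 gap -0.002044832410578762
yaw 69.32 tilt [-0.012  0.003 -1.   ] F [-0.8  0.2 -2.2]
to above pad, tool shares [0.004 0.007 0.146]
```

View pics/wrist.png

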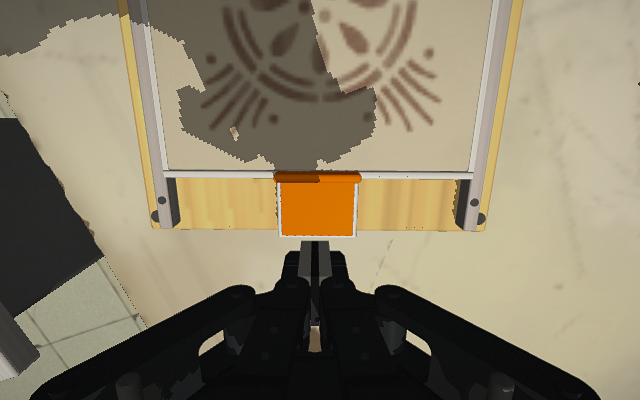

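The wrist view shows the pad at columns 280–355, rows 182–236, with the ledge at row 177. The fingers, at column 314, are centred on it. I'll check the pad's position from this view.

```bash
python3 rel.py; python3 - <<'E'
from fit import *
q=camera_params("wrist")
for u,v,z in((317,236,.033),(317,182,.033),(280,210,.033),(355,210,.033)):
    x=ray_z(q,u,v,z); print(((x[:2]-t)@Rm).round(4))
E
```

```text
2.4833 jig TCP [-2.17e-01  1.00e-04] z 0.1075 gap 0.0004988815880088813
yaw 69.35 tilt [-0.008  0.002 -1.   ] F [-0.6  0.   1. ]
to above pad, tool shares [0.003 0.002 0.158]
[-0.2362 -0.0007]
[-0.1949 -0.0007]
[-0.2158  0.0263]
[-0.2158 -0.0283]
```

Request:
move_arm(commands=[[0,0,0,0.07,0,0,0],[0,0,0,0.07,0,0,0],[0,0,0,0.05,0,0,0],[0,0,0,0,0,0,0],[0,0,0,0,0,0,0]])

```text
time_s: 2.9
ee_pos: [0.4974, -0.0927, 0.056]
tcp_rot: [0.0, 0.822, 0.569, 0.0]
force: [0.1, 0.1, 0.5]
finger_gap: 0.001
grasp_force: 0.0
```

```bash
python3 rel.py
```

```text
2.9 jig TCP [-0.2168 -0.0029] z 0.056 gap 0.001369173228687692
yaw 69.41 tilt [ 0.001 -0.    -1.   ] F [0.1 0.1 0.5]
to above pad, tool shares [ 0.003 -0.01  -0.013]
```

Request:
move_arm(commands=[[0,0,-0.007,0.03,0,0,0],[0,0,0,0.03,0,0,0],[0,0,0,0.02,0,0,0],[0,0,0,0.01,0,0,0],[0,0,0,0,0,0,0]])

```text
time_s: 3.32
ee_pos: [0.4956, -0.0919, 0.0283]
tcp_rot: [0.001, 0.822, 0.57, 0.001]
force: [-2.7, 0.4, 10.0]
finger_gap: 0.002
grasp_force: 4.8
```

```bash
python3 rel.py
```

```text
3.3167 jig TCP [-0.2167 -0.0009] z 0.0283 gap 0.002344627761497089
yaw 69.48 tilt [ 0.002 -0.001 -1.   ] F [-2.7  0.4 10. ]
to above pad, tool shares [ 0.003 -0.003 -0.106]
```

Contact: 10 N at z = 28 mm. Next I'll press down to the stop.

Request:
move_arm(commands=[[0,0,0,0.01,0,0,0],[0,0,0,0.01,0,0,0],[0,0,0,0,0,0,0],[0,0,0,0,0,0,0]])

```text
time_s: 3.65
ee_pos: [0.4958, -0.0919, 0.0247]
tcp_rot: [0.001, 0.822, 0.57, 0.001]
force: [-8.2, 1.8, 16.8]
finger_gap: -0.001
grasp_force: 8.8
```

```bash
python3 rel.py
```

```text
3.65 jig TCP [-0.2167 -0.0011] z 0.0247 gap -0.0008593555226092523
yaw 69.49 tilt [ 0.002 -0.001 -1.   ] F [-8.2  1.8 16.8]
to above pad, tool shares [ 0.002 -0.003 -0.118]
```

Request:
move_arm(commands=[[0,0,-0.003,0.01,0,0,0],[0,0,0,0.005,0,0,0],[0,0.01,0,0,0,0,0],[0,0.02,0,0,0,0,0],[0,0.02,0,0,0,0,0]])

```text
time_s: 4.07
ee_pos: [0.5015, -0.0775, 0.0243]
tcp_rot: [0.002, 0.822, 0.57, 0.002]
force: [-14.5, 3.9, 36.8]
finger_gap: -0.0
grasp_force: 18.3
```

```bash
python3 rel.py
```

```text
4.0667 jig TCP [-0.2012 -0.0014] z 0.0243 gap -0.00012696071553367755
yaw 69.47 tilt [ 0.006 -0.001 -1.   ] F [-14.5   3.9  36.8]
to above pad, tool shares [-0.049 -0.004 -0.119]
```

Request:
move_arm(commands=[[0,0.02,0,0,0,0,0],[0,0.02,0,0,0,0,0],[0,0.02,0,0,0,0,0],[0,0.02,0,0,0,0,0],[0,0.02,0,0,0,0,0]])

```text
time_s: 4.48
ee_pos: [0.5124, -0.0488, 0.0244]
tcp_rot: [0.002, 0.822, 0.57, 0.003]
force: [-12.9, 3.5, 35.8]
finger_gap: 0.001
grasp_force: 17.7
```

```bash
python3 rel.py
```

```text
4.4833 jig TCP [-0.1705 -0.0015] z 0.0244 gap 0.0009624714132730359
yaw 69.5 tilt [ 0.007 -0.    -1.   ] F [-12.9   3.5  35.8]
to above pad, tool shares [-0.151 -0.004 -0.119]
```

Request:
move_arm(commands=[[0,0.02,0,0,0,0,0],[0,0.02,0,0,0,0,0],[0,0.02,0,0,0,0,0],[0,0.02,0,0,0,0,0],[0,0.02,0,0,0,0,0]])

```text
time_s: 4.9
ee_pos: [0.5228, -0.0214, 0.0244]
tcp_rot: [0.003, 0.822, 0.57, 0.002]
force: [-13.5, 0.5, 35.7]
finger_gap: 0.0
grasp_force: 17.4
```

Request:
move_arm(commands=[[0,0.02,0,0,0,0,0],[0,0.02,0,0,0,0,0],[0,0.02,0,0,0,0,0],[0,0.02,0,0,0,0,0],[0,0.02,0,0,0,0,0]])

```text
time_s: 5.32
ee_pos: [0.5337, 0.0072, 0.0244]
tcp_rot: [0.002, 0.822, 0.57, 0.003]
force: [-12.0, 1.0, 33.2]
finger_gap: -0.005
grasp_force: 16.8
```

```bash
python3 rel.py
```

```text
5.3167 jig TCP [-0.1106 -0.0018] z 0.0244 gap -0.005362595530444814
yaw 69.5 tilt [ 0.008 -0.    -1.   ] F [-12.    1.   33.2]
to above pad, tool shares [-0.351 -0.005 -0.119]
```

Request:
move_arm(commands=[[0,0.02,0,0,0,0,0],[0,0.02,0,0,0,0,0],[0,0.02,0,0,0,0,0],[0,0.02,0,0,0,0,0],[0,0.01,0,0,0,0,0]])

```text
time_s: 5.73
ee_pos: [0.5435, 0.0332, 0.0244]
tcp_rot: [0.002, 0.822, 0.57, 0.004]
force: [-10.1, -0.2, 32.2]
finger_gap: 0.002
grasp_force: 16.3
```

Request:
move_arm(commands=[[0,0.01,0,0,0,0,0],[0,0.01,0,0,0,0,0],[0,0.01,0,0,0,0,0],[0,0.01,0,0,0,0,0],[0,0,0,0,0,0,0]])

```text
time_s: 6.15
ee_pos: [0.5474, 0.0436, 0.0244]
tcp_rot: [0.003, 0.822, 0.57, 0.003]
force: [-10.2, -1.0, 32.5]
finger_gap: 0.003
grasp_force: 16.3
```

```bash
python3 rel.py
```

```text
6.15 jig TCP [-0.0717 -0.002 ] z 0.0244 gap 0.0029094588395672276
yaw 69.5 tilt [ 0.008 -0.001 -1.   ] F [-10.2  -1.   32.5]
to above pad, tool shares [-0.481 -0.006 -0.12 ]
```

Request:
move_arm(commands=[[0,0.01,0,0,0,0,0],[0,0.01,0,0,0,0,0],[0,0.01,0,0,0,0,0],[0,0,0,0,0,0,0]])

```text
time_s: 6.48
ee_pos: [0.5499, 0.0473, 0.0244]
tcp_rot: [0.006, 0.822, 0.569, -0.0]
force: [-13.7, -16.1, 35.4]
finger_gap: 0.002
grasp_force: 17.5
```

```bash
python3 rel.py
```

```text
6.4833 jig TCP [-0.0674 -0.003 ] z 0.0244 gap 0.002006609086243496
yaw 69.37 tilt [ 0.006 -0.009 -1.   ] F [-13.7 -16.1  35.4]
to above pad, tool shares [-0.496 -0.008 -0.116]
```

```bash
python3 - <<'E'
from h import *
out=[]
for n,(x,y) in dict(top=(200,115),side=(200,165)).items():
    im,d=camera(n); out.append(cv2.resize(im[y:y+105,x:x+190],None,fx=4,fy=2.8 if 0 else 4)[:300 if 0 else 420,:760])
cv2.imwrite("pics/home.png",cv2.resize(np.vstack(out),None,fx=.7,fy=.7))
E
```

```text
(no output)
```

View pics/home.png

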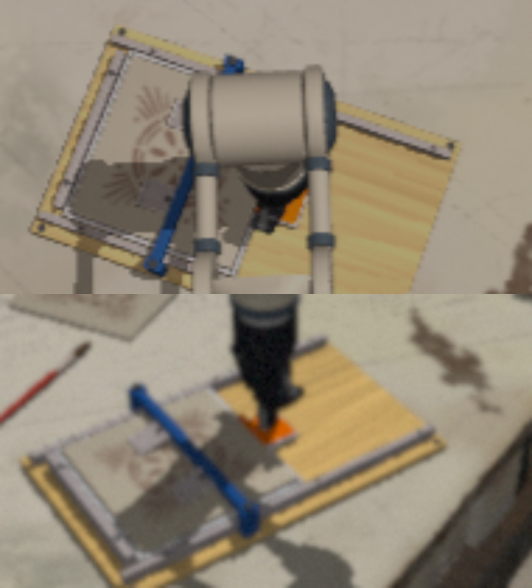

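The platen's front edge meets the end stop on the left and the tile sits under the bridge, with the fingers on the pad. I'll ease off a little and lift straight up.

Request:
move_arm(commands=[[0,-0.005,0,-0.01,0,0,0],[0,0,0,-0.015,0,0,0],[0,0,0,-0.02,0,0,0],[0,0,0,-0.02,0,0,0],[0,0,0,-0.03,0,0,0]])

```text
time_s: 7.0
ee_pos: [0.5462, 0.0508, 0.0445]
tcp_rot: [-0.001, 0.822, 0.57, -0.001]
force: [0.1, 0.1, -0.1]
finger_gap: -0.002
grasp_force: 0.0
```

Request:
move_arm(commands=[[0,0,0,-0.08,0,0,0],[0,0,0,-0.1,0,0,0],[0,-0.1,0,-0.1,0,0,0],[0,-0.12,0,-0.1,0,0,0],[0,-0.12,0,-0.05,0,0,0]])

```text
time_s: 7.42
ee_pos: [0.5134, -0.0406, 0.1741]
tcp_rot: [0.001, 0.821, 0.571, 0.002]
force: [1.0, -0.2, 0.4]
finger_gap: 0.0
grasp_force: 0.0
```

Request:
move_arm(commands=[[0,-0.12,0,0,0,0,0],[0,-0.12,0,0,0,0,0],[0,-0.12,0,0,0,0,0],[0,-0.12,0,0,0,0,0],[0,0,0,0,0,0,0]])

```text
time_s: 7.83
ee_pos: [0.4603, -0.1803, 0.1703]
tcp_rot: [0.0, 0.823, 0.568, -0.001]
force: [0.5, 0.4, -0.1]
finger_gap: -0.004
grasp_force: 0.0
```

```bash
python3 rel.py; python3 - <<'E'
from h import *
im,d=camera("top"); np.save("top2.npy",d)
cv2.imwrite("pics/end.png",cv2.resize(im[115:250,200:380],None,fx=4.4,fy=4.4,interpolation=cv2.INTER_CUBIC))
E
```

```text
7.8333 jig TCP [-0.3119  0.0012] z 0.1703 gap -0.003548608054443837
yaw 69.17 tilt [-0.002 -0.002 -1.   ] F [ 0.5  0.4 -0.1]
to above pad, tool shares [0.321 0.002 0.367]
```

View pics/end.png

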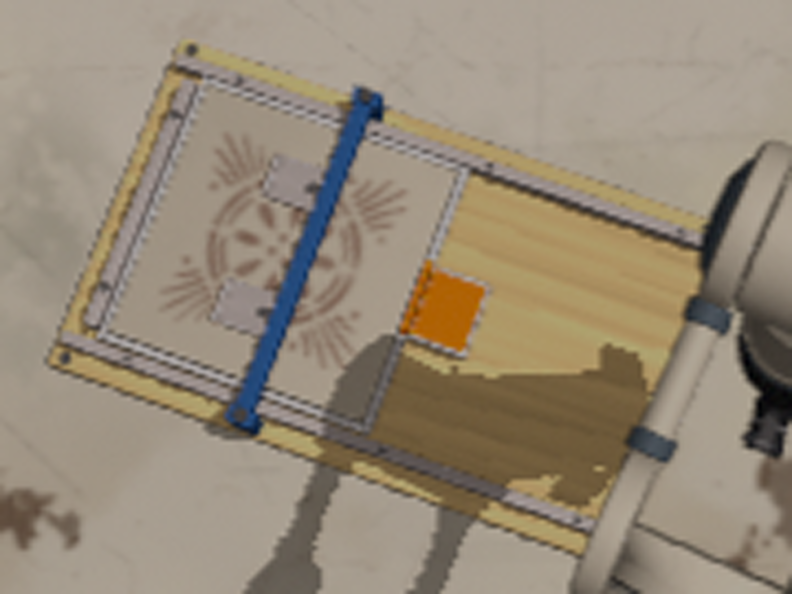

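The platen sits flush against the stop and the tile is under the bridge and leaves. I'll confirm the travel from pad corners (672,348)→(488,287) and (655,417)→(466,355).

```bash
python3 - <<'E'
from fit import *
import cv2
def cen(f):
    im=cv2.imread(f); h=cv2.cvtColor(im,cv2.COLOR_BGR2HSV)
    m=cv2.inRange(h,(8,220,150),(20,255,255)); n,l,s,c=cv2.connectedComponentsWithStats(m); i=1+s[1:,4].argmax(); print(s[i]); return c[i]
A=cen("pics/crop.png");B=cen("pics/end.png")
print(((w(*B,.031)-w(*A,.035))[:2]@Rm))
E
```

```text
[ 591  332   78   82 3547]
[ 410  274   73   76 3202]
[ 0.14294692 -0.00067293]
```

```bash
python3 -c "
from bench import env
print(env.close_job())"
```

```text
the job is handed in; nothing more can be done
None
```

I pressed the carriage down, pushed it under the bridge until it stalled against the end stop, released it and moved the arm clear; the job is handed in. No verdict came back. The last image shows the platen flush with the stop, and I measured about 143 mm of travel, give or take roughly 2 mm, against the 141 mm needed.

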